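# Register a vise-jaw blank in the drill jig

## Task

Take the rectangular jaw blank with the two holes out of the wooden rack and set it down flat on the black rubber pad, letting go of it there so you can take it again by its short ends. Then load it flat into the channel of the drill jig and push it fully home: its long side flush against the fence (the channel wall on the side away from the robot) and one short end against the end stop. Let go of it, and leave the other blanks and everything else on the bench where they are.

Things in the scene. Friction and masses are not known exactly. Their poses are not given: they have to be found in the camera images.
- jaw_blank: The steel jaw blank, a rectangular block 60 (its x) x 36 (its y) x 20 mm high (z), two dark 17 mm holes drawn along its long axis (closed, look only). About 0.34 kg. Origin at the centre of its underside. It lies flat in one of three places of the rack, its 60 mm length across the rack between the rails.
- rack: Fixed plywood rack, 94 (x) x 270 (y) mm, floor top 6 mm above the bench, with two wooden rails along y, tops 30 mm above the bench, inner faces at x = -33 and +33 mm (about 3 mm free at each end of a blank, so blanks can be taken only across their width, fingers along the rack's y). Three places at y = about -85, 0, +85 mm. Origin: centre of its underside.
- pad: Fixed black rubber pad lying on the bench between rack and jig, 160 (x) x 120 (y) x 4 mm thick. Origin at the centre of its underside, top 4 mm above it.
- jig: Fixed drill jig: dark steel base plate 120 (x) x 200 (y) mm, its top (the deck) 12 mm above the bench, with a channel along y, 54 mm wide, between two steel walls 14 mm thick and 26 mm high above the deck, both from y = -92 to +62 mm. The channel is closed by the end stop at -y and open at +y; fingers do not fit beside the blank's long sides. Origin: centre of the base's underside.
- jig_fence (a point): Point at the foot of the fence's inner face, at (27, -15, 12) mm in the jig's frame. The fence is the channel's +x wall, away from the robot; the guide is the -x wall, towards the robot, its inner face at x = -27 mm. Axes as the jig's.
- jig_stop (a point): Point at the foot of the end stop's inner face, at (0, -80, 12) mm in the jig's frame; the stop is 26 mm high above the deck. Axes as the jig's.
- jig_nest (a point): Point on the jig's deck, at (9, -50, 12) mm in the jig's frame: where the blank's origin lies when it is fully home, its long side against the fence and an end against the end stop; the blank's x then lies along the jig's y, either way round. Axes as the jig's.
- disc_blank: Bystander in the rack: round steel disc, 56 mm diameter, 20 mm high. Origin at the centre of its underside.
- key_bar: Bystander in the rack: narrow plain steel bar 60 (x) x 18 (y) x 18 mm, no holes. Origin at the centre of its underside.
- gear: Bystander: dark steel gear, 79 mm diameter, 14 mm high, lying flat. Origin at the centre of its underside.
- tool_holder: Bystander: dark steel flanged tool holder standing upright, 62 mm diameter, 58 mm high. Origin at the centre of its underside.
- tool_holder_b: Bystander: a second tool holder like the first, 62 mm diameter, 58 mm high. Origin at the centre of its underside.
- wrench: Bystander: steel wrench lying on the bench along its x, about 180 mm long.
- brush: Bystander: small hand brush lying on the bench along its x, near the robot's base.
- tin: Bystander: round metal tin standing upright, 72 mm diameter, 75 mm high. Origin at the centre of its underside.
There are look-alikes about, which are no part of the job. What is shaped like the jaw_blank but orange or yellow is not meant.

How it is judged (in metres and radians):
On the way:
1. the jaw blank lies flat on the rubber pad, let go (x of jaw_blank in the frame of pad between -0.08 and 0.08 m and y of jaw_blank in the frame of pad between -0.06 and 0.06 m and height (world z) of jaw_blank below 0.008 m and angle between jaw_blank's own z axis and vertical below 0.1 rad and contact force between jaw_blank and the arm below 0.1 N and contact force between jaw_blank and the fingers below 0.1 N), for 0.2 s.
At the end, for the whole second after the job is handed in: The jaw blank lies flat on the jig's deck, at rest and released, its long side within 2 mm of the fence and its end within 2 mm of the end stop, square to the fence within 2 degrees (x of jaw_blank in the frame of jig_nest between -0.002 and 0.002 m and y of jaw_blank in the frame of jig_nest between -0.002 and 0.002 m and z of jaw_blank in the frame of jig_nest between -0.002 and 0.002 m and angle between the x axis of jaw_blank and the y axis of jig, either way round below 0.035 rad and angle between jaw_blank's own z axis and vertical below 0.05 rad and linear speed of jaw_blank below 0.01 m/s); the robot touches nothing.
It fails at once if another blank in the rack is moved by more than 15 mm (distance of any of disc_blank, key_bar from where it was at the start of the episode above 0.015 m).
It fails at once if another thing on the bench is moved by more than 20 mm (distance of any of gear, tool_holder, tool_holder_b, wrench, brush, tin from where it was at the start of the episode above 0.02 m).
It also fails if it takes over 64 s, if anything falls off the work surface, if the arm or the gripper's body presses on something with over 40 N, if the wrist force passes 120 N, or if a joint passes its speed limit or range.

## Robot

A 6-joint arm with a two-finger parallel gripper is mounted at the origin on the work surface. World frame = base frame: x ahead of the robot, y to its left, z up, the work surface at z = 0. Lengths are in mm, angles in rad, forces in N, time in s.
With the tool pointing down it reaches from about 350 to 975 mm from the base axis. Payload 7.1 kg.
Tool frame: the origin (TCP) lies between the finger pads; the fingertips stand ctrl.tip_extent ahead of it and the grasp point (between the pads) lies 3 mm ahead of it (ctrl.tip_extent is the distance from the TCP to the fingertips, in mm); z points along the fingers, y is the direction in which the jaws open and shut (so a half turn about z gives the same grasp; the last joint's range is limited). The gripper opens to 88 mm and grips with 3 to 60 N. Pads are 20 mm wide; open, the fingers measure 115 mm over their backs; the gripper's body (75 mm by 178 mm) begins 61 mm behind the grasp point.
Start: joints at [-1.322, 0.423, 1.63, -0, 1.089, -0.019], TCP at [165.4, -602.7, 244.675] pointing down, gripper open.
Joint ranges: [-3, 3], [-0.9, 2.11], [0.09, 2.58], [-1.31, 4.45], [0.11, 2.69], [-2.54, 2.54]. Speed limits (rad/s): [2.39, 2.39, 3.01, 3.14, 3.14, 3.14].

## Interface

Orientations are given as a rotation vector (axis times angle).
In Python, from workcell import ctrl, viewer gives the robot as it stands.
- The arm moves only by the shell command python3 -m crank 'ROWS' [OPENING]. ROWS is text: rows parted by semicolons, each of 4 numbers parted by spaces: the shift along the tool's x, y, z in mm, then the turn about the tool's z in degrees. In form: x y z spin; .... A call has 1 to 12 rows; each row is the pose to reach, as a shift and turn from the pose measured when the call began, along the tool's axes at that moment; what a row does not reach only later rows make up. A row lasts 1/8 s, in which the tool goes at most 62.5 mm and 10.7 degrees, less where a joint would pass 70% of its speed; a pose out of reach is approached as far as the arm can. A call with a gripper value outside its range is refused whole. OPENING is the closure, from 0 (fully open) to 1 (shut), set as the call begins (- or left out, the last holds). The fingers move at their own pace and stop on an object; the grip force is fixed at half the most. Time passes only in rows, so rows that repeat a pose let the fingers close. It gives the time, the measured TCP pose, the force and the opening at its end, in the units of the state.
- ctrl.get_obs(): the state, without advancing time (a new reading comes with each control period).
- viewer.get_image(name): name is "side" or "top" or "wrist"; returns a dict with "color" (480x640x3 uint8, red, green, blue), "vfov" (degrees; the focal length in pixels is half the picture's height over the tangent of half this angle, whatever the lens; pixels are square), "cx", "cy" (the principal point, pixels), "extrinsics" (4x4, takes a point from camera to world coordinates). Camera axes: x right, y down, z forward; pixel columns grow to the right and rows downward; lengths in mm; the calibration is good to about 2 mm. A picture is of the moment at which its call begins. There is no depth.
- ctrl.close_job(): hands the job in, once; it reports no verdict.
The state is a dict: "t": time; "qpos": joint angles; "qvel": joint speeds; "joint_torque": joint torques, N m; "ee_pos": TCP position; "orientation": TCP orientation; "ft_force": force on the tool from outside, world axes, zero at the start; "moment": the same for the moment, N m; "width": finger opening in mm.
Only numpy, scipy, OpenCV 4.12 (cv2) and the standard library are available. Lean on these libraries where they do the work, as an engineer would, in place of code of your own. Each camera call takes 0.05 s, during which the arm holds its last target. There are 200 camera calls.

## Working session

There is one attempt and no reset: what is moved stays moved. The work goes in short steps, Python scripts to look and compute and a shell command to move; the robot and the scene stay as the last step left them, time stands still between calls to the robot, and variables do not carry over. Pictures are saved under pics/ and viewed, about 8 in all and at most 12, crops included, and the job is handed in when it is done.

```bash
mkdir -p pics; ls; cat > h.py <<'E'
import numpy as np, cv2
from workcell import ctrl, viewer
from scipy.spatial.transform import Rotation as R
def grab(n,name=None):
    d=viewer.get_image(n)
    if name: cv2.imwrite('pics/'+name+'.png',d['color'][:,:,::-1])
    return d
def ray(d,u,v):
    f=240/np.tan(np.radians(d['vfov'])/2); E=np.array(d['extrinsics'])
    return E[:3,3],E[:3,:3]@np.array([(u-d['cx'])/f,(v-d['cy'])/f,1])
def pt(d,u,v,z):
    o,r=ray(d,u,v); return o+r*(z-o[2])/r[2]
def proj(d,p):
    f=240/np.tan(np.radians(d['vfov'])/2); E=np.array(d['extrinsics'])
    c=E[:3,:3].T@(np.array(p)-E[:3,3]); return c[:2]/c[2]*f+[d['cx'],d['cy']]
def totool(dp):  # world shift -> tool axes
    o=ctrl.get_obs(); return R.from_rotvec(o['orientation']).inv().apply(dp)
E
python3 - <<'E'
from h import *
import pickle
o=ctrl.get_obs(); print(o, ctrl.tip_extent); print(R.from_rotvec(o['orientation']).as_matrix().round(3))
ds={n:grab(n,n+'0') for n in('top','side','wrist')}
pickle.dump(ds,open('d0.pkl','wb'))
for n,d in ds.items(): print(n,d['vfov'],d['cx'],d['cy'],np.round(d['extrinsics'],3).tolist())
E
```

```text
pics
{'t': 0.0, 'qpos': array([-1.32201041e+00,  4.23840354e-01,  1.63068864e+00,  1.26937152e-06,
        1.08861931e+00, -1.89813772e-02]), 'qvel': array([ 2.81564725e-05,  9.57518951e-04,  1.32459930e-03, -1.15319510e-03,
       -1.74240173e-03, -1.66362878e-03]), 'joint_torque': array([ 2.07743124e-04, -5.44622684e+01, -2.73663300e+01,  6.42692554e-02,
        2.26763694e-02, -1.10664089e-04]), 'ee_pos': array([ 165.26753803, -602.20329022,  243.90251878]), 'orientation': array([-3.11194684e+00, -4.19145225e-01,  2.78269082e-04]), 'ft_force': array([-0.05873054,  0.69686523, -0.74270151]), 'moment': array([-0.0487296 , -0.00979214, -0.00292523]), 'width': 87.89176220247077} 22.0
[[ 0.964  0.265 -0.   ]
 [ 0.265 -0.964  0.002]
 [ 0.    -0.002 -1.   ]]
top 47.36201271915305 318.3149361836098 249.36833119131154 [[0.024, -0.996, 0.089, 459.473], [-1.0, -0.024, 0.007, 104.883], [-0.005, -0.089, -0.996, 1343.07], [0.0, 0.0, 0.0, 1.0]]
side 44.62472131783561 322.5063641154949 241.91471787675098 [[0.998, -0.015, 0.062, 479.022], [-0.06, -0.584, 0.81, -1084.582], [0.024, -0.812, -0.583, 905.807], [0.0, 0.0, 0.0, 1.0]]
wrist 58.936183373803004 320.0642548338681 238.5759421606979 [[0.264, -0.935, -0.236, 229.488], [-0.964, -0.256, -0.064, -584.998], [-0.001, 0.244, -0.97, 384.05], [0.0, 0.0, 0.0, 1.0]]
```

View pics/top0.png

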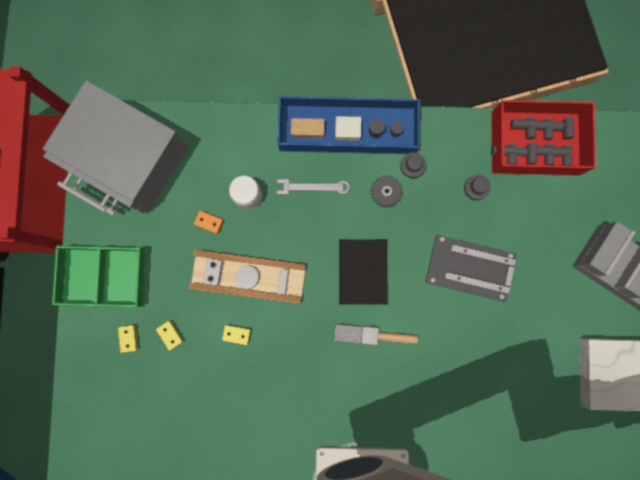

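The top view shows the rack at about (248,276), with the two-hole blank at its left (+y) end at about (213,271). The pad is at (363,271) and the jig at (471,268), with its stop to the right (-y). The wrench, gear and brush are all clear of the route.

```bash
python3 - <<'E'
from h import *
import pickle
d=pickle.load(open('d0.pkl','rb'))['top']; im=d['color']
c=im[225:310,180:530]; cv2.imwrite('pics/crop.png',cv2.resize(c[:,:,::-1],None,fx=2.28,fy=2.28,interpolation=cv2.INTER_CUBIC))
hsv=cv2.cvtColor(im,cv2.COLOR_RGB2HSV)
def rect(m,box,z,n):
    M=np.zeros(m.shape,np.uint8);x0,y0,x1,y1=box;M[y0:y1,x0:x1]=m[y0:y1,x0:x1]
    cs,_=cv2.findContours(M,0,2);c=max(cs,key=cv2.contourArea)
    w=np.array([pt(d,u,v,z)[:2] for u,v in c[:,0].astype(float)],np.float32)
    print(n,cv2.minAreaRect(w),cv2.minAreaRect(c))
H,S,V=[hsv[:,:,i].astype(int) for i in range(3)]
notgreen=~((H>60)&(H<95)&(S>80))
u8=lambda m:m.astype(np.uint8)*255
rect(u8(notgreen),(180,240,315,310),20,'rack')
rect(u8((V<60)&notgreen),(325,230,400,312),4,'pad')
rect(u8(notgreen),(415,225,530,310),12,'jig')
rect(u8((S<70)&(V>90)),(195,250,228,295),26,'blank')
print(hsv[262,212],hsv[271,213],hsv[276,230])
E
```

```text
rack ((509.2886047363281, 286.26495361328125), (280.4845886230469, 101.62299346923828), 83.83467102050781) ((246.69212341308594, 276.0589599609375), (115.97366333007812, 42.09414291381836), 7.594643592834473)
pad ((528.0746459960938, 3.9614219665527344), (154.59246826171875, 113.09317016601562), 1.181586503982544) ((363.0, 271.5), (63.0, 46.0), 90.0)
jig ((542.5748901367188, -257.9990539550781), (206.15769958496094, 123.9256362915039), 77.6163101196289) ((471.4140625, 267.92755126953125), (85.84491729736328, 50.61531448364258), 13.5704345703125)
blank ((518.0320434570312, 370.220458984375), (41.54951095581055, 63.29572296142578), 82.12107849121094) ((211.73599243164062, 271.4519958496094), (17.173004150390625, 26.385604858398438), 10.30484676361084)
[ 15   9 111] [ 15  11 194] [ 18  75 220]
```

View pics/crop.png

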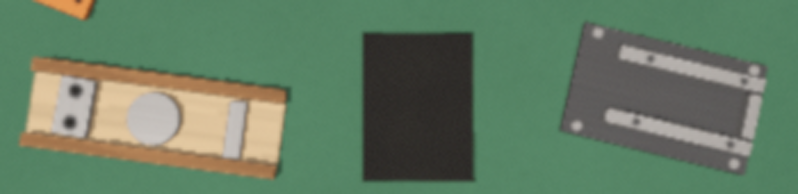

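```bash
python3 -m crank '449 -221 0 -45; 449 -221 0 -45; 449 -221 0 -45; 449 -221 0 -45; 449 -221 0 -45; 449 -221 0 -45; 449 -221 0 -45; 449 -221 0 -45; 449 -221 0 -45; 449 -221 0 -45; 449 -221 0 -45; 449 -221 0 -45' 0.35; python3 - <<'E'
from h import *
import pickle
o=ctrl.get_obs(); print(o['qvel'].round(3),o['width'],o['ee_pos'])
d=grab('wrist','jig'); pickle.dump(d,open('jig.pkl','wb'))
E
```

```text
t: 1.65
ee_pos: [538.9, -271.5, 244.4]
orientation: [-2.717, -1.576, -0.0]
ft_force: [-1.1, -0.4, 0.0]
width: 57.0
[ 0.003 -0.    -0.002  0.003 -0.001  0.001] 56.98691796206757 [ 538.90882194 -271.4735749   244.40581406]
```

View pics/jig.png

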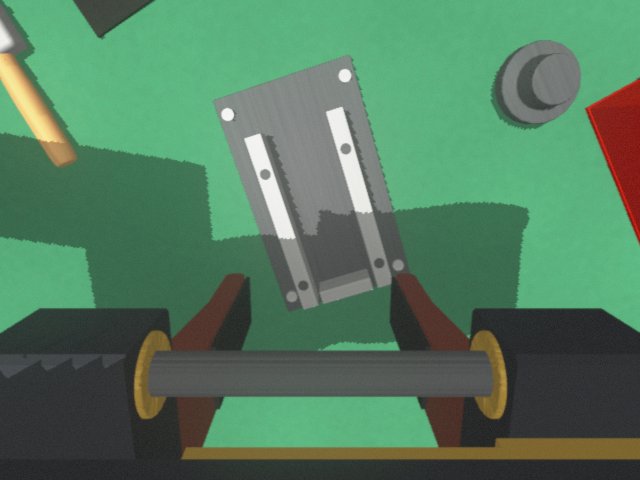

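The wrist view shows the jig's base corners at about (215,99), (350,55), (408,268) and (289,311). The fence is the right-hand wall, with its top's inner edge running from (327,111) to (374,285). The guide's inner edge runs from (261,133) to (317,305). The stop is at the bottom, around (345,287).

```bash
python3 - <<'E'
from h import *
import pickle
d=pickle.load(open('jig.pkl','rb'))
c=[pt(d,u,v,12)[:2] for u,v in [(215,99),(350,55),(408,268),(289,311)]]
print(np.round(c,1)); 
for i in range(4): print(np.linalg.norm(c[i]-c[i-1]))
print(np.mean(c,0),cv2.minAreaRect(np.array(c,np.float32)))
a=lambda p,q: np.degrees(np.arctan2(*( (p-q)[[0,1]])))
print('yaw -',a(c[0],c[3]),a(c[1],c[2]))
w=[pt(d,u,v,38)[:2] for u,v in [(327,111),(374,285),(261,133),(317,305)]]
print(np.round(w,1),a(w[0],w[1]),a(w[2],w[3]))
g=cv2.cvtColor(d['color'][30:330,190:430],cv2.COLOR_RGB2BGR)
cv2.imwrite('pics/jigc.png',cv2.resize(g,None,fx=2,fy=2,interpolation=2))
E
```

```text
[[ 509.  -147.5]
 [ 623.3 -173.5]
 [ 581.8 -359.9]
 [ 464.9 -342.1]]
199.5320282178705
117.26802747935416
190.89037076020483
118.24835481662224
[ 544.72813008 -255.72759604] ((544.4317016601562, -257.7981872558594), (199.53201293945312, 117.94307708740234), 77.22267150878906)
yaw - 12.77733058131744 12.574679902329502
[[ 584.5 -203.1]
 [ 548.6 -348.8]
 [ 530.9 -191.7]
 [ 496.5 -340.4]] 13.851339453341295 13.017316788063939
```

View pics/jigc.png

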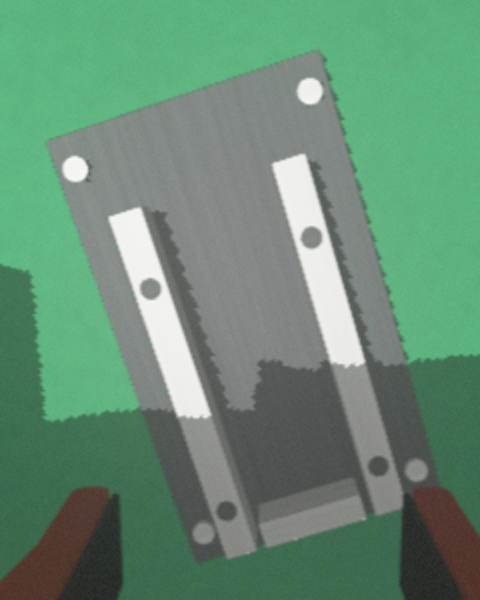

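Jig pose: centre (544.1, -257.8), yaw -12.7°. The wall ends agree with this to about 0.5 mm, and the nest comes out at (541.9, -308.6). Next I go to the blank.

```bash
python3 -m crank '545 -339 30 -113.6; 545 -339 30 -113.6; 545 -339 30 -113.6; 545 -339 30 -113.6; 545 -339 30 -113.6; 545 -339 30 -113.6; 545 -339 30 -113.6; 545 -339 30 -113.6; 545 -339 30 -113.6; 545 -339 30 -113.6; 545 -339 30 -113.6; 545 -339 30 -113.6' 0.35; python3 -m crank '0 0 0 0; 0 0 0 0; 0 0 0 0'; python3 - <<'E'
from h import *
import pickle
o=ctrl.get_obs(); print(o['qpos'].round(3),o['width'],o['ee_pos'])
d=grab('wrist','rack'); pickle.dump(d,open('rack.pkl','wb'))
E
```

```text
t: 3.2
ee_pos: [515.2, 370.6, 214.9]
orientation: [-0.168, -3.137, -0.001]
ft_force: [-0.3, -1.5, 0.0]
width: 57.1
t: 3.58
ee_pos: [515.5, 369.7, 215.1]
orientation: [-0.171, -3.137, -0.002]
ft_force: [-0.4, -0.6, 0.1]
width: 57.3
[ 6.030e-01  4.700e-01  1.631e+00  1.000e-03  1.041e+00 -8.590e-01] 57.33034272613651 [515.49445658 369.72168829 215.13130307]
```

View pics/rack.png

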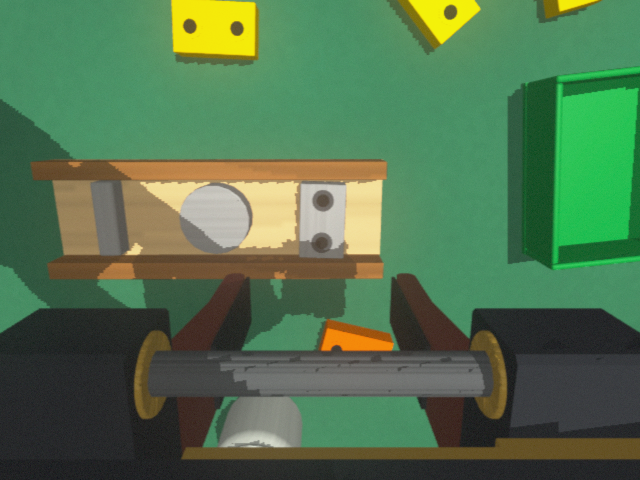

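The wrist view shows the blank's holes at (323,200) and (321,243), with the body spanning u≈300-345. The disc is at (215,217) and the bar at (110,217).

```bash
python3 - <<'E'
from h import *
import pickle
d=pickle.load(open('rack.pkl','rb'))
g=cv2.cvtColor(d['color'],cv2.COLOR_RGB2GRAY)[184:260,296:352]
m=(g<90).astype(np.uint8)
n,l,s,c=cv2.connectedComponentsWithStats(m)
hs=[c[i]+[296,184] for i in range(1,n) if 100<s[i][4]<900]; print([s[i][4] for i in range(1,n)],hs)
if len(hs)!=2: hs=[(323,200),(321,243)]
p=[pt(d,*h,26)[:2] for h in hs]; print(np.round(p,1),np.mean(p,0))
cor=[pt(d,*h,26)[:2] for h in [(303,184),(344,184),(345,257),(300,257)]]; print(np.round(cor,1),np.mean(cor,0))
dp=np.append(np.mean(p,0),0)-np.append(ctrl.get_obs()['ee_pos'][:2],0)
print('tool shift',totool(dp), np.degrees(np.arctan2(*(p[1]-p[0])[::-1])))
rr=[pt(d,u,v,30)[:2] for u,v in [(33,162),(386,162),(383,277),(50,277)]]; print(np.round(rr,1))
print(R.from_rotvec(ctrl.get_obs()['orientation']).as_matrix().round(3))
E
```

```text
[np.int32(109), np.int32(175), np.int32(114)] [array([322.47706422, 200.29357798]), array([319.92571429, 244.60571429]), array([323.54385965, 258.23684211])]
[[501.6 373.5]
 [536.  368.1]] [518.77103848 370.79758147]
[[487.5 359.4]
 [490.9 391. ]
 [549.7 386.1]
 [545.7 350. ]] [518.46673159 371.62896455]
tool shift [-3.22646075e+00  1.25551733e+00 -1.61998741e-04] -8.82500952640647
[[448.2 159. ]
 [477.4 423.9]
 [568.7 415. ]
 [539.2 147.5]]
[[-0.994  0.109 -0.   ]
 [ 0.109  0.994  0.001]
 [ 0.     0.001 -1.   ]]
```

```bash
python3 -m crank '-3 1 60 0; -3 1 110 0; -3 1 145 0; -3 1 165 0; -3 1 178 0; -3 1 183 0; -3 1 183 0; -3 1 183 0; -3 1 183 0' 0.35; python3 -m crank '0 0 0 0; 0 0 0 0; 0 0 0 0; 0 0 0 0; 0 0 0 0; 0 0 0 0' 1
```

```text
t: 4.75
ee_pos: [518.9, 371.1, 32.9]
orientation: [0.171, 3.136, 0.003]
ft_force: [0.4, 0.6, 1.1]
width: 57.5
t: 5.5
ee_pos: [518.9, 371.1, 33.1]
orientation: [0.171, 3.136, 0.003]
ft_force: [-0.1, -0.9, 3.5]
width: 35.9
```

```bash
python3 -m crank '0 0 -40 0; 0 0 -90 0; -46 -363 -90 96.5; -46 -363 -90 96.5; -46 -363 -90 96.5; -46 -363 -90 96.5; -46 -363 -90 96.5; -46 -363 -90 96.5; -46 -363 -90 96.5; -46 -363 -90 96.5; -46 -363 -90 96.5; -46 -363 -90 96.5'; python3 -m crank '0 0 0 0; 0 0 0 0; 0 0 0 0'; python3 -c "
from h import *
print(ctrl.get_obs()['qpos'],ctrl.get_obs()['ee_pos'])"
```

```text
t: 7.0
ee_pos: [524.7, 5.0, 121.9]
orientation: [-2.451, -1.962, -0.002]
ft_force: [-0.7, 0.3, -2.7]
width: 35.6
t: 7.38
ee_pos: [524.7, 5.1, 121.8]
orientation: [-2.45, -1.964, -0.002]
ft_force: [-0.9, -0.2, -4.2]
width: 36.0
[-0.01402571  0.46071444  1.92973922  0.00271515  0.75143058  0.2035381 ] [524.67188453   5.0750173  121.83414272]
```

```bash
python3 -m crank '0 0 40 0; 0 0 70 0; 0 0 82 0; 0 0 88 0; 0 0 90 0; 0 0 91 0; 0 0 91 0; 0 0 91 0; 0 0 91 0'; python3 -m crank '0 0 0 0; 0 0 0 0; 0 0 0 0; 0 0 0 0; 0 0 0 0; 0 0 0 0' 0; python3 -m crank '0 0 -40 0; 0 0 -80 0; 0 0 -100 0; 0 0 -120 0; 0 0 -120 0; 0 0 -120 0; 0 0 -120 0'; python3 - <<'E'
from h import *
import pickle
d=grab('wrist','pad'); pickle.dump(d,open('pad.pkl','wb'))
E
```

```text
t: 8.5
ee_pos: [524.8, 5.3, 31.1]
orientation: [-2.45, -1.964, -0.002]
ft_force: [0.2, -0.2, -2.6]
width: 35.6
t: 9.25
ee_pos: [524.8, 5.2, 31.1]
orientation: [-2.45, -1.964, -0.002]
ft_force: [-0.0, 0.2, 0.4]
width: 87.1
t: 10.12
ee_pos: [524.2, 5.0, 150.0]
orientation: [-2.449, -1.963, 0.0]
ft_force: [0.6, -0.2, 0.1]
width: 88.1
```

View pics/pad.png

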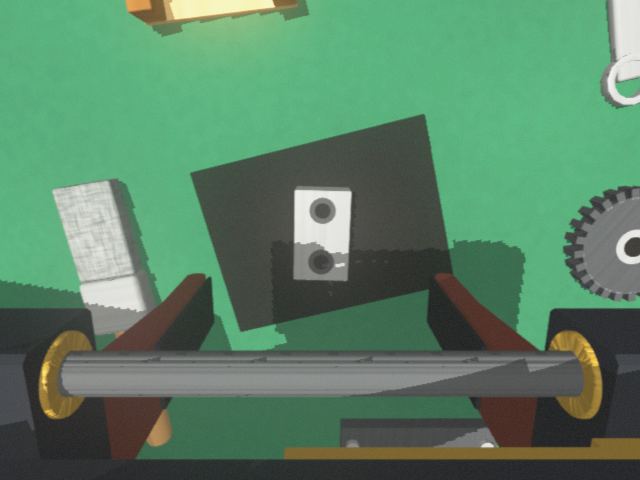

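The blank lies flat near the middle of the pad, released, with its holes at about (322,210) and (321,262). Next I work out the regrasp.

```bash
python3 - <<'E'
from h import *
import pickle
d=pickle.load(open('pad.pkl','rb'))
p=[pt(d,*h,24)[:2] for h in [(322,210),(321,262)]]; print(np.round(p,1),np.mean(p,0))
cor=[pt(d,*h,24)[:2] for h in [(295,189),(351,190),(348,281),(293,279)]]; print(np.round(cor,1),np.mean(cor,0))
v=p[1]-p[0]; print(np.degrees(np.arctan2(v[1],v[0])))
for m in (np.mean(p,0),np.mean(cor,0)): print(totool(np.append(m-ctrl.get_obs()['ee_pos'][:2],0)))
E
```

```text
[[529.3  22.4]
 [521.1 -11.2]] [525.1967308    5.56784155]
[[515.6  39.1]
 [549.8  30.8]
 [535.7 -28. ]
 [500.5 -18.7]] [525.4082514    5.82048511]
-103.63096005787067
[ 7.59125886e-01  8.33601246e-01 -4.68715434e-04]
[ 1.05177381e+00  9.85017560e-01 -3.19474583e-04]
```

```bash
python3 -m crank '1 0 0 90; 1 0 0 90; 1 0 0 90; 1 0 0 90; 1 0 0 90; 1 0 0 90; 1 0 0 90; 1 0 0 90; 1 0 0 90; 1 0 0 90; 1 0 0 90' 0; python3 -m crank '0 0 50 0; 0 0 90 0; 0 0 110 0; 0 0 118 0; 0 0 120 0; 0 0 120 0; 0 0 120 0; 0 0 120 0'; python3 -c "
from h import *
print(ctrl.get_obs()['qpos'].round(2))"
```

```text
t: 11.55
ee_pos: [524.3, 6.0, 149.8]
orientation: [-3.121, 0.342, 0.004]
ft_force: [-0.3, 0.3, 0.3]
width: 87.9
t: 12.55
ee_pos: [524.4, 6.2, 30.4]
orientation: [-3.121, 0.342, 0.002]
ft_force: [-0.3, -0.4, 0.2]
width: 87.6
[-0.01  0.63  1.95  0.    0.57  1.77]
```

```bash
python3 -m crank '0 0 0 0; 0 0 0 0; 0 0 0 0; 0 0 0 0; 0 0 0 0' 1; python3 -m crank '0 0 -40 0; 0 0 -80 0; 78 273 -80 0; 78 273 -80 0; 78 273 -80 0; 78 273 -80 0; 78 273 -80 0; 78 273 -80 0; 78 273 -80 0; 78 273 -80 0; 78 273 -80 0'; python3 - <<'E'
from h import *
o=ctrl.get_obs(); c,s=np.cos(np.radians(-12.7)),np.sin(np.radians(-12.7))
p=o['ee_pos'][:2]-[544.1,-257.8]; print('jig xy',p@[c,s],p@[-s,c],'yaw',R.from_rotvec(o['orientation']).as_euler('zyx',degrees=True),o['ee_pos'])
d=grab('wrist','over')
E
```

```text
t: 13.18
ee_pos: [524.4, 6.2, 30.4]
orientation: [-3.121, 0.342, 0.002]
ft_force: [-0.6, 0.2, 0.1]
width: 59.9
t: 14.55
ee_pos: [541.7, -276.2, 109.8]
orientation: [-3.121, 0.339, 0.003]
ft_force: [0.2, 0.5, -3.0]
width: 60.1
jig xy 1.6619930922288932 -18.49386874229075 yaw [ 1.24046280e+01 -8.30210235e-02 -1.79879286e+02] [ 541.65552483 -276.20679068  109.83191403]
```

View pics/over.png

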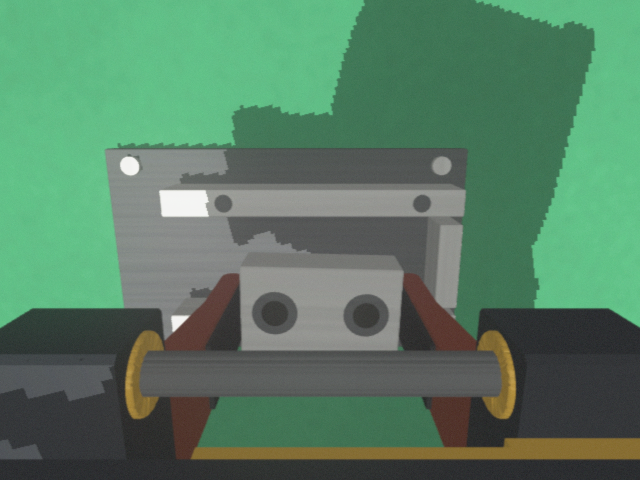

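The blank is held by its ends above the channel, parallel to the fence (top of picture). The stop at about (445,270) is clear of the right-hand finger. Lowering now.

```bash
python3 -m crank '0 0 30 0; 0 0 50 0; 0 0 62 0; 0 0 68 0; 0 0 70 0; 0 0 71 0; 0 0 71 0; 0 0 71 0'
```

```text
t: 15.6
ee_pos: [541.9, -276.4, 39.3]
orientation: [-3.122, 0.34, 0.001]
ft_force: [0.0, -0.1, -3.9]
width: 59.8
```

```bash
python3 -m crank '0 0 0.8 0; 2 0 0.8 0; 4 0 0.8 0; 5 0 0.8 0; 5 0 0.8 0; 5 0 0.8 0'; python3 -m crank '1 0 0 0; 1 0 0 0; 1 0 0 0';  python3 -m crank '1 0 0 0; 1 0 0 0; 1 0 0 0'
```

```text
t: 16.35
ee_pos: [546.5, -277.4, 38.4]
orientation: [-3.122, 0.339, 0.002]
ft_force: [-2.1, -0.2, -3.1]
width: 59.6
t: 16.73
ee_pos: [546.7, -277.4, 38.4]
orientation: [-3.121, 0.339, 0.005]
ft_force: [-3.9, 0.8, 0.9]
width: 60.1
t: 17.1
ee_pos: [546.7, -277.4, 38.4]
orientation: [-3.121, 0.339, 0.008]
ft_force: [-5.6, 0.1, 1.5]
width: 60.0
```

```bash
python3 -m crank '3 0 0 0; 3 0 0 0; 3 0 0 0; 3 0 0 0';  python3 -m crank '0 0 0 0; 0 0 0 0; 0 0 0 0; 0 0 0 0; 0 0 0 0' 0.2; python3 -m crank '-3 0 -40 0; -3 0 -80 0; -3 0 -120 0; -3 0 -120 0; -3 0 -120 0; -3 0 -120 0'; python3 - <<'E'
from h import *
import pickle
o=ctrl.get_obs();print(o['ee_pos'])
d=grab('wrist','rel'); pickle.dump(d,open('rel.pkl','wb'))
E
```

```text
t: 17.6
ee_pos: [546.8, -277.5, 38.4]
orientation: [-3.12, 0.338, 0.017]
ft_force: [-11.6, 0.4, 8.4]
width: 60.0
t: 18.23
ee_pos: [547.0, -277.5, 38.4]
orientation: [-3.12, 0.338, 0.016]
ft_force: [-0.6, 0.2, -0.0]
width: 70.0
t: 18.98
ee_pos: [544.4, -276.9, 156.9]
orientation: [-3.119, 0.338, 0.02]
ft_force: [-0.5, -0.1, -0.4]
width: 70.4
[ 544.37585688 -276.93602513  156.88822438]
```

View pics/rel.png

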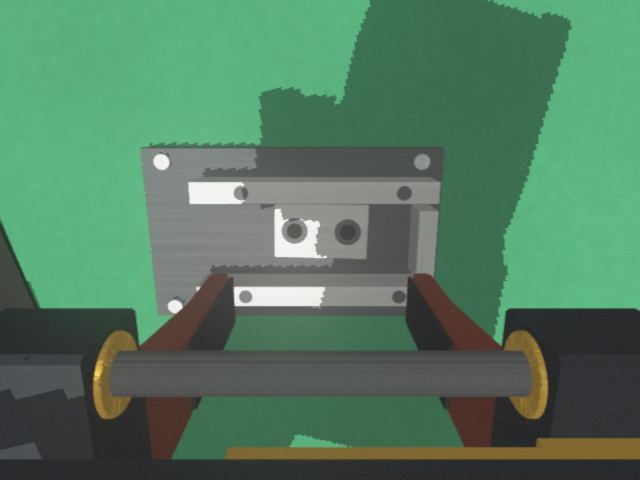

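The blank lies flat in the channel against the fence, with its holes at (294,231) and (347,232). The stop is to the right, at about u=412. Next I close the fingers and push the +y end.

```bash
python3 -m crank '3.5 -54 0 0; 3.5 -54 0 0; 3.5 -54 0 0; 3.5 -54 0 0; 3.5 -54 0 0; 3.5 -54 0 0; 3.5 -54 0 0' 1; python3 -m crank '0 0 50 0; 0 0 90 0; 0 0 108 0; 0 0 115 0; 0 0 118 0; 0 0 118 0; 0 0 118 0; 0 0 118 0'
```

```text
t: 19.9
ee_pos: [559.4, -225.3, 157.1]
orientation: [-3.119, 0.339, 0.02]
ft_force: [0.1, 0.3, -0.3]
width: 3.6
t: 20.9
ee_pos: [558.3, -224.7, 39.8]
orientation: [-3.119, 0.339, 0.019]
ft_force: [0.0, -0.4, 0.7]
width: 0.3
```

```bash
python3 -m crank '0 4 0 0; 0 8 0 0; 0 12 0 0; 0 16 0 0; 0 20 0 0; 0 24 0 0; 0 28 0 0; 0 31 0 0; 0 34 0 0; 0 36 0 0; 0 36 0 0; 0 36 0 0'; python3 -m crank '0 2 0 0; 0 3 0 0; 0 3 0 0; 0 3 0 0'
```

```text
t: 22.4
ee_pos: [550.5, -260.2, 39.6]
orientation: [-3.119, 0.339, 0.018]
ft_force: [-0.6, 0.4, 0.6]
width: 0.6
t: 22.9
ee_pos: [549.9, -263.1, 39.6]
orientation: [-3.119, 0.339, 0.018]
ft_force: [0.3, 2.4, 0.5]
width: 0.3
```

```bash
for i in 1 2; do python3 -m crank '0 1 0 0; 0 2 0 0; 0 2 0 0; 0 2 0 0'; done
```

```text
t: 23.4
ee_pos: [549.4, -265.1, 39.6]
orientation: [-3.119, 0.339, 0.018]
ft_force: [-0.1, 1.5, 1.2]
width: 0.8
t: 23.9
ee_pos: [549.0, -267.2, 39.6]
orientation: [-3.12, 0.339, 0.018]
ft_force: [-0.9, 1.9, 1.8]
width: 0.7
```

```bash
for i in 1 2; do python3 -m crank '0 1 0 0; 0 2 0 0; 0 2 0 0; 0 2 0 0'; done; python3 -c "
from h import *
import pickle
d=grab('wrist','push'); pickle.dump(d,open('push.pkl','wb'))"
```

```text
t: 24.4
ee_pos: [548.5, -269.2, 39.6]
orientation: [-3.12, 0.338, 0.018]
ft_force: [0.6, 3.4, 2.0]
width: 0.5
t: 24.9
ee_pos: [548.5, -269.4, 39.6]
orientation: [-3.117, 0.339, 0.019]
ft_force: [2.4, 12.2, 3.3]
width: 0.1
```

View pics/push.png

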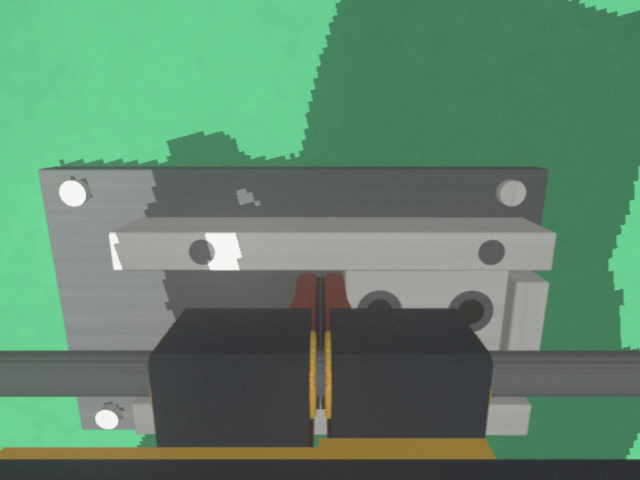

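The push stopped hard at 12 N, with the blank at the fence and the stop (end at u≈508). I'll drag lightly toward the fence, then back off and look again.

```bash
python3 -m crank '1 1 0 0; 2 1 0 0; 2 1 0 0; 2 1 0 0'; python3 -m crank '0 -4 0 0; 0 -10 0 0; 0 -12 -40 0; 0 -12 -90 0; 0 20 -130 0; 0 20 -150 0; 0 20 -150 0; 0 20 -150 0;0 20 -150 0; 0 20 -150 0'; python3 - <<'E'
from h import *
d=grab('wrist'); import pickle; pickle.dump(d,open('fin.pkl','wb'))
g=d['color'][120:360,100:500,::-1]; cv2.imwrite('pics/fin.png',cv2.resize(g,None,fx=2,fy=2,interpolation=2))
E
```

```text
t: 25.45
ee_pos: [549.1, -269.5, 39.3]
orientation: [-3.116, 0.339, 0.023]
ft_force: [-2.1, 7.8, 4.7]
width: 0.2
t: 26.7
ee_pos: [546.5, -289.8, 188.0]
orientation: [-3.115, 0.338, 0.026]
ft_force: [-0.2, 1.1, -0.3]
width: 0.7
```

View pics/fin.png

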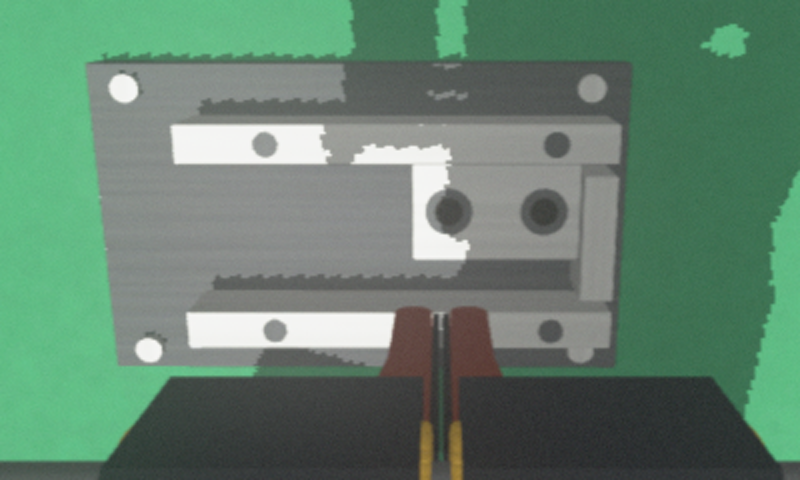

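The blank sits in the corner of fence and stop, with its holes at full-frame (324.5,226) and (372,226) and its sides parallel to the fence. A numeric check before handing in:

```bash
python3 - <<'E'
from h import *
import pickle
d=pickle.load(open('fin.pkl','rb'))
full=lambda u,v:(100+u/2,120+v/2)
P=lambda u,v,z:pt(d,*full(u,v),z)[:2]
# jig frame in this same picture from fence top edges/base corners
f0,f1,g0,g1=P(175,164,38),P(620,164,38),P(188,313,38),P(611,313,38)
y=(f0-f1)/np.linalg.norm(f0-f1); x=np.array([y[1],-y[0]])
print('jig yaw',-np.degrees(np.arctan2(y[0],y[1])),'fence len',np.linalg.norm(f0-f1),'channel',(f0-g0)@x)
h=[P(449,212,32),P(544,212,32)]; m=np.mean(h,0); v=h[0]-h[1]
print('blank yaw',-np.degrees(np.arctan2(v[0],v[1])),'fence gap',(f0-m)@x-18)
st=P(583,176,38); print('stop gap',(m-st)@y-30, 'end edge',(P(579,235,32)-st)@y)
print('sticks at',m,'nest 541.9 -308.6')
E
```

```text
jig yaw -12.355990557744693 fence len 153.2950130949824 channel 54.55861746883648
blank yaw -12.334235843615312 fence gap 0.40594570400496366
stop gap -0.724864970044738 end edge -0.46821872867381176
sticks at [ 541.0217146  -308.30598421] nest 541.9 -308.6
```

```bash
python3 -c "
from workcell import ctrl
print(ctrl.close_job(), ctrl.get_obs()['t'])"
```

```text
the job is handed in; nothing more can be done
the job is handed in; nothing more can be done
```

The two-hole jaw blank is home in the drill jig, against the fence and the end stop, and I handed the job in at about 27 s. The hand-in gives no verdict, so this rests on my own measurements.

- **What I did:** I took the blank out of the rack across its width and set it flat on the pad. After letting go there, I regripped it by its short ends and lowered it into the channel. I pressed it against the fence (about 12 N) and released it. Then I pushed its free end with closed fingers until it stopped at the end stop (12 N), and backed off.
- **Last checks, from the final wrist picture:**

| Check | Measured | Allowed |
|---|---|---|
| Gap to fence | 0.4 mm | 2 mm |
| Gap to end stop | -0.5 to -0.7 mm, which is zero within measuring error | 2 mm |
| Squareness to fence | within 0.1° | 2° |
| Distance from the expected nest | about 1 mm | 2 mm each way |

- **Small disagreement:** this picture puts the jig's yaw at -12.4°, against -12.7° from the first close look. That is within the calibration error.
- **Not checked:** I took no last picture of the other blanks or the rest of the bench. The moves were planned clear of them, and I saw no unexpected forces on the way.

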